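Raise the parts dryer's sprung lid to the vent mark with its lifting rod

ROBOT

A 6-joint arm with a two-finger parallel gripper is mounted at the origin on the work surface. World frame = base frame: x ahead of the robot, y to its left, z up, the work surface at z = 0. Lengths are in mm, angles in rad, forces in N, time in s.
With the tool pointing down it reaches from about 275 to 1000 mm from the base axis. Payload 8.4 kg.
Tool frame: the origin (TCP) lies at the very end of the fingers, on their centre line; the grasp point (between the pads) lies 19 mm behind it; z points along the fingers, y is the line along which they close (so a half turn about z gives the same grasp; the last joint's range is limited). The gripper opens to 85 mm and grips with 20 to 120 N. Pads are 22 mm wide; open, the fingers measure 114 mm over their backs; the gripper's body (76 mm by 85 mm) begins 54 mm behind the grasp point. The pads swing forward as they close: fully open they stand 13 mm farther back than shut.
Start: joints at [1.248, 0.353, 1.633, -0, 1.155, -0.002], TCP at [197.077, 593.118, 231.281] pointing down, gripper open.
Joint ranges: [-2.63, 2.63], [-0.92, 2.1], [0.06, 2.66], [-1.3, 4.44], [0, 2.69], [-3.02, 3.02]. Speed limits (rad/s): [2.22, 2.22, 2.79, 3.14, 3.14, 3.14].

INTERFACE

Orientations are given as [roll, pitch, yaw] about the fixed x, y, z axes, in that order (R = Rz(yaw) Ry(pitch) Rx(roll)).
In Python, from rig import sensors, grab_frame, camera_params, order gives the robot as it stands. The module is installed in compiled form; this text tells all that it offers.
- The arm moves only by the tool move_arm, never from a script. Its argument "motion" is a list of rows, each a list of 7 numbers: the turn, a rotation vector about the tool's x, y, z in rad, then the shift along the tool's x, y, z in m, then the finger opening in m, from 0 to 0.0854. A call has 1 to 8 rows; each row is the pose to reach, as a shift and turn from the pose commanded when the call began, along the tool's axes at that moment; what a row does not reach only later rows make up. A row lasts 1/8 s, in which the tool goes at most 62.5 mm and 10.7 degrees, less where a joint would pass 70% of its speed; a pose out of reach is approached as far as the arm can. A call with a gripper value outside its range is refused whole. The fingers move at their own pace and stop on an object; "grip_force" is the grip in N (left out, the last holds). Time passes only in rows, so rows that repeat a pose let the fingers close. It gives the time, the measured TCP pose, the force, the opening and the grip force at its end, in the units of the state.
- sensors.sense(): the state, without advancing time (a new reading comes with each control period).
- grab_frame(name): name is "side" or "top" or "wrist"; returns (picture, depth): 420x560x3 uint8, red, green, blue; 420x560 float32, mm along the optical axis (not along the pixel's ray), 0 where there is no reading.
- camera_params(name): a dict with "camera_matrix" (3x3 intrinsics, pixels), "k1" (the pictures are not rectified: a ray, as slopes to the right and down, at radius r is drawn at 1 + k1 r^2 times it, then the intrinsics apply), "world_from_camera" (4x4, takes a point from camera to world coordinates). Camera axes: x right, y down, z forward; pixel columns grow to the right and rows downward; lengths in mm; the calibration is good to about 2 mm. A picture is of the moment at which its call begins: read the wrist's pose just before it. camera_params takes no time and is no camera call; for the wrist camera it gives the pose at the moment of the call.
- order.sign_off(): hands the job in; it is judged then, once.
The state is a dict: "clock": time; "qpos": joint angles; "qvel": joint speeds; "joint_efforts": joint torques, N m; "eef_pos": TCP position; "tcp_rot": TCP orientation; "contact_force": force on the tool from outside, world axes, zero at the start; "wrist_torque": the same for the moment, N m; "opening": opening from 0.0 (shut) to 1.0 (fully open); "grasp_force": force on a finger pad.
Only numpy, scipy, OpenCV 4.12 (cv2) and the standard library are available. Lean on these libraries where they do the work, as an engineer would, in place of code of your own. Each camera call takes 0.05 s, during which the arm holds its last target. There are 200 camera calls.

TASK

The batch in the parts dryer has finished and its spring-shut lid is too hot to touch, so take the wooden-handled lifting rod out of its rest, pass its steel end well through the eye at the front of the lid while the lid is still shut, and raise the lid with it until the lid's pointer stands at the line on the quadrant, so that the damp air can leave. Finish there, still gripping the rod and holding the lid steady at the line: nothing is put down or let go. Do not touch the dryer with the gripper or the arm, and leave the other things on the bench where they are.

Things in the scene. Friction and masses are not known exactly. Their poses are not given: they have to be found in the camera images.
- dryer: The parts dryer: a grey metal box fixed to the bench, 150 x 150 mm and 115 mm high, with a flat steel lid 160 x 160 x 8 mm on top. Origin: centre of its underside, at bench height. Its front, with the control panel (knob standing out 17 mm), faces its own -x; +y is its left side (with the quadrant); z up. The lid's front edge is 85 mm in front (-x) of the origin.
- dryer_lid (a joint): Opening angle of the lid in rad about the hinge at the dryer's rear (+x) edge: 0 shut, grows as the front edge is raised, stops at 1.25. The line on the quadrant is at 0.60 rad (34 deg). A coil spring and the lid's weight pull it shut: about 2.5 N upward at the eye starts it, about 4 N holds it at the line; let go, it falls shut.
- hinge (a point): Centre of the hinge axis, which runs along the dryer's y: 80 mm behind the dryer's origin (+x) and 119 mm above the bench.
- eye (a point): Centre of the lifting eye: an upright steel ring of 6 mm bar, 16 mm clear opening, 28 mm outside, on a strap 36 mm in front of the middle of the lid's front edge. The hole runs along the dryer's y and is open to both sides. Lid shut: 129 mm high, 201 mm in front of the hinge axis (-x), 10 mm above it. It turns with the lid; its frame's y is the hole's axis, x and z as the dryer's when shut.
- mark (a point): The line on the quadrant: a black line across the aluminium arc that stands on the dryer's left side, 20 mm wide and centred on the hinge axis. This point is on the line, 112 mm from the hinge axis, just outside the arc's outer edge.
- lid_pointer (a point): End of the lid's pointer, a small black tab on the lid's left edge that sweeps along the outer edge of the arc, 112 mm from the hinge axis. It meets mark when the lid stands at 0.60 rad.
- rod: The lifting rod, 155 mm long, about 0.11 kg: a square wooden handle 90 mm long, 16 x 16 mm, a brass ferrule 8 mm long, 12 mm across, then a straight steel shank 6 mm across with a rounded end, 57 mm beyond the ferrule. Origin: centre of the handle, on the rod's axis. Its x runs along the rod towards the steel end; z is up as it lies in the rest.
- rod_tip (a point): The end of the steel shank, 110 mm along the rod's x from its origin.
- rod_mid (a point): The middle of the steel shank, on its axis, 28 mm behind the end (82 mm along the rod's x from its origin).
- rod_rest: The rod's rest, fixed to the bench: wooden base 150 x 46 x 12 mm, two notched uprights (53 and 56 mm high) that carry the rod level, its axis 50 mm above the bench: one 36 mm behind the handle's centre, one 70 mm ahead of it, under the shank. Between them the handle is free. Origin: on the bench under the handle's centre (within 4 mm); x runs to the steel end, towards the robot's left (+y).
- loupe: Bystander: black watchmaker's eye loupe, 36 mm across, 32 mm high. Origin under its centre.
- tin: Bystander: round aluminium tin, 54 mm across, 22 mm high. Origin under its centre.
- holder: Bystander: steel movement holder with a brass watch movement, about 75 x 52 mm, 18 mm high. Origin under the round part's centre.
- tweezers: Bystander: steel tweezers lying flat, 130 mm long, 10 mm wide, 6 mm high. Origin under their middle.
- screwdriver: Bystander: screwdriver lying flat, 140 mm long. Origin under its middle.
- dish: Bystander: white ceramic bowl, 64 mm across, 28 mm high. Origin under its centre.
- spool: Bystander: turned brass stand, 40 mm across, 52 mm high. Origin under its centre.
Mind the look-alikes: they are no part of the job. What is shaped like the rod but purple is not meant. Leave any turquoise look-alike of the rod_rest alone.

How it is judged:
By the outcome, as a careful person would: the job done as asked, in the order asked, and still so for the second after the job is handed in, while the arm keeps its last pose, push and grip.
It also fails if it takes over 46 s, if anything falls off the work surface, if the arm or the gripper's body presses on something with over 40 N, if the wrist force passes 120 N, or if a joint passes its speed limit or range.

## Working session

There is one attempt and no reset: what is moved stays moved. The work goes in short steps, Python scripts to look and compute and a tool call to move; the robot and the scene stay as the last step left them, time stands still between calls to the robot, and variables do not carry over. Pictures are saved under pics/ and viewed, at most 10 in all, crops included, and the job is handed in when it is done.

Besides the shell and the picture viewer there is one more tool, called after "Call:" as name(argument=value, ...), one argument or row to a line, values as JSON. move_arm: Moves the arm, as the interface text tells. Its arguments: {"type":"object","properties":{"motion":{"type":"array","items":{"type":"array","items":{"type":"number"}}},"grip_force":{"type":"number"}},"required":["motion"]}

```bash
mkdir -p pics
cat > h.py <<'E'
import numpy as np, cv2
from rig import sensors, grab_frame, camera_params, order
from scipy.spatial.transform import Rotation as R
def cloud(name):
    p=camera_params(name); K=np.array(p["camera_matrix"]); T=np.array(p["world_from_camera"])
    img,d=grab_frame(name)
    v,u=np.mgrid[0:420,0:560]
    pts=np.stack([u,v],-1).reshape(-1,1,2).astype(float)
    n=cv2.undistortPoints(pts,K,np.array([p["k1"],0,0,0.])).reshape(420,560,2)
    P=np.dstack([n[...,0]*d,n[...,1]*d,d])
    W=P@T[:3,:3].T+T[:3,3]; W[d==0]=np.nan
    return img,W
def save(n,img): cv2.imwrite(f"pics/{n}.png",img[...,::-1])
E
python3 - <<'E'
from h import *
for n in("top","side"):
    img,W=cloud(n); np.savez(f"{n}0.npz",img=img,W=W); save(n+"0",img)
    print(n,np.round(camera_params(n)["world_from_camera"],2).tolist())
print(sensors.sense())
E
```

```text
top [[-0.02, -0.99, 0.13, 367.97], [-1.0, 0.02, 0.01, -57.24], [-0.01, -0.13, -0.99, 1396.76], [0.0, 0.0, 0.0, 1.0]]
side [[-0.95, -0.24, 0.19, 260.07], [-0.3, 0.71, -0.64, 814.16], [0.02, -0.66, -0.75, 1133.2], [0.0, 0.0, 0.0, 1.0]]
{'clock': 0.1, 'qpos': array([ 1.24759957e+00,  3.53562475e-01,  1.63406644e+00,  1.52570067e-05,
        1.15520304e+00, -2.39944508e-03]), 'qvel': array([-9.53741111e-04,  9.15568505e-04, -2.73018961e-03, -9.44492997e-04,
        7.50558769e-04,  6.70575405e-05]), 'joint_efforts': array([ 9.79386641e-04, -6.06358337e+01, -3.42816210e+01,  2.86439374e-06,
        4.13936665e-03, -1.38343361e-05]), 'eef_pos': array([196.93517378, 592.70773048, 230.64415333]), 'tcp_rot': array([-3.14035339e+00, -1.69242230e-05,  2.82078916e+00]), 'contact_force': array([-0.5452621 ,  0.495323  , -0.32560935]), 'wrist_torque': array([-0.01845384, -0.03595382,  0.02617512]), 'grasp_force': 0.0, 'opening': 1.000294715654751}
```

View pics/top0.png

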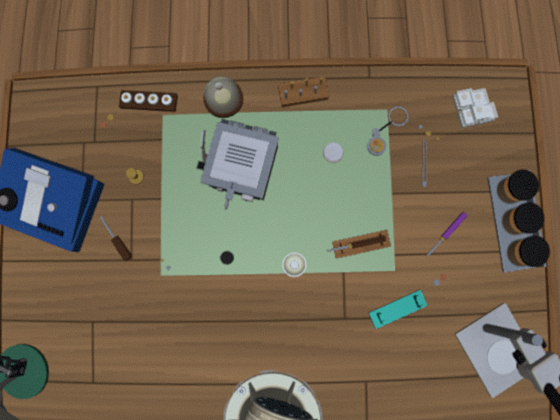

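View pics/side0.png

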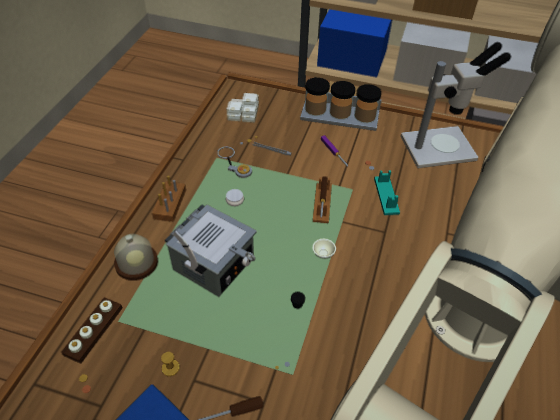

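The top view shows the dryer at (240,160), with its front downward, its eye at about (229,195) and the quadrant on the left at (203,155). The rod lies in its brown rest at (362,244) with the steel end to the left. The side view agrees. The purple and turquoise look-alikes are to the right and below.

Run:
```python
from h import *
for n in("top","side"):
    f=np.load(n+"0.npz"); img,W=f["img"],f["W"]
    if n=="top": c=W[160,240]; r=W[244,362]
    print(n,c,r)
    m=(np.hypot(W[...,0]-c[0],W[...,1]-c[1])<150)
    z=W[m][:,2]; print("z hist",[(a,int(b)) for a,b in zip(range(80,200,4),np.histogram(z,range(80,204,4))[0])])
    lid=m&(W[...,2]>113)&(W[...,2]<127)
    lab=cv2.connectedComponentsWithStats(lid.astype(np.uint8))
    k=1+np.argmax(lab[2][1:,4]); L=W[lab[1]==k]
    print("lid",len(L),np.median(L[:,2]))
    er=cv2.morphologyEx((lab[1]==k).astype(np.uint8),cv2.MORPH_OPEN,np.ones((9,9)))
    P=W[er>0]; print(cv2.minAreaRect(P[:,:2].astype(np.float32)),P[:,:2].mean(0))
    m=(np.hypot(W[...,0]-r[0],W[...,1]-r[1])<110)&(W[...,2]>40)&(W[...,2]<75)
    Q=W[m]; print("rod",len(Q),"z",np.percentile(Q[:,2],[5,50,95])); 
    v,u=np.nonzero(m)
    print(cv2.minAreaRect(Q[:,:2].astype(np.float32)))
    q=Q[:,:2]-Q[:,:2].mean(0); vt=np.linalg.svd(q,full_matrices=False)[2][0]; print(Q[:,:2].mean(0),vt,np.degrees(np.arctan2(vt[1],vt[0])),np.percentile(q@vt,[0,100]))
    if n=="top": boxes=[(185,110,290,215),(320,220,400,270)]
    else: boxes=[(150,190,270,300),(300,165,345,230)]
    for i,(a,b,c2,d) in enumerate(boxes): 
        cr=cv2.resize(img[b:d,a:c2],None,fx=(400/(c2-a)),fy=(400/(c2-a)),interpolation=cv2.INTER_CUBIC)[:590]
        if i==0: save(n+"_c%d"%i,cr)
        else: save(n+"_c%d"%i,cr)
A=cv2.imread("pics/top_c0.png");B=cv2.imread("pics/side_c0.png")
h=max(A.shape[0],B.shape[0]); pad=lambda a:cv2.copyMakeBorder(a,0,h-a.shape[0],0,0,0)
cv2.imwrite("pics/dry.png",np.hstack([pad(A),pad(B)]))
A=cv2.imread("pics/top_c1.png");B=cv2.imread("pics/side_c1.png")
h=max(A.shape[0],B.shape[0]); cv2.imwrite("pics/rod.png",np.hstack([pad(A),pad(B)]))
```

```text
top [656.99916297  62.30150627 121.85756684] [ 447.26015883 -239.34666584   54.27143624]
z hist [(80, 0), (84, 0), (88, 0), (92, 2), (96, 4), (100, 6), (104, 1), (108, 2), (112, 26), (116, 367), (120, 1887), (124, 1829), (128, 317), (132, 22), (136, 13), (140, 12), (144, 4), (148, 1), (152, 3), (156, 3), (160, 6), (164, 3), (168, 5), (172, 3), (176, 11), (180, 6), (184, 6), (188, 7), (192, 9), (196, 7)]
lid 3801 123.38385264782642
((0.0, 0.0), (0.0, 0.0), 0.0) [nan nan]
rod 345 z [47.86496961 56.37224988 62.3274933 ]
((449.3651123046875, -223.71328735351562), (32.018592834472656, 151.4993438720703), 9.648016929626465)
[ 450.24346259 -237.74913102] [ 0.18867613 -0.98203937] -79.12446521882745 [-89.78783726  61.86671317]
side [656.99916297  62.30150627 121.85756684] [ 447.26015883 -239.34666584   54.27143624]
z hist [(80, 74), (84, 74), (88, 73), (92, 70), (96, 65), (100, 41), (104, 32), (108, 13), (112, 17), (116, 173), (120, 1465), (124, 1684), (128, 206), (132, 15), (136, 16), (140, 16), (144, 8), (148, 7), (152, 8), (156, 12), (160, 8), (164, 7), (168, 10), (172, 9), (176, 11), (180, 14), (184, 11), (188, 12), (192, 10), (196, 15)]
lid 3045 123.81197335128218
((0.0, 0.0), (0.0, 0.0), 0.0) [nan nan]
rod 248 z [42.89776519 55.31840287 60.60366201]
((446.3724060058594, -220.7937469482422), (30.4534912109375, 159.86453247070312), 12.272802352905273)
[ 449.34385825 -228.97859979] [-0.19210267  0.98137483] 101.07551891100577 [-71.23226962  88.5762938 ]<stdin>:13: RuntimeWarning: Mean of empty slice.
  ret = um.true_divide(
```

View pics/dry.png

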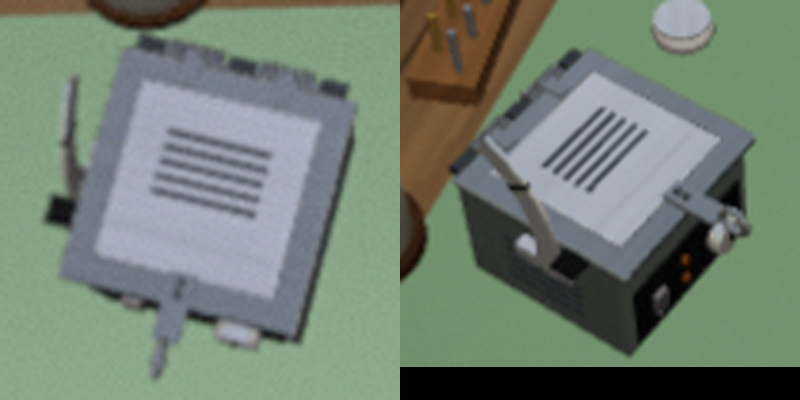

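View pics/rod.png

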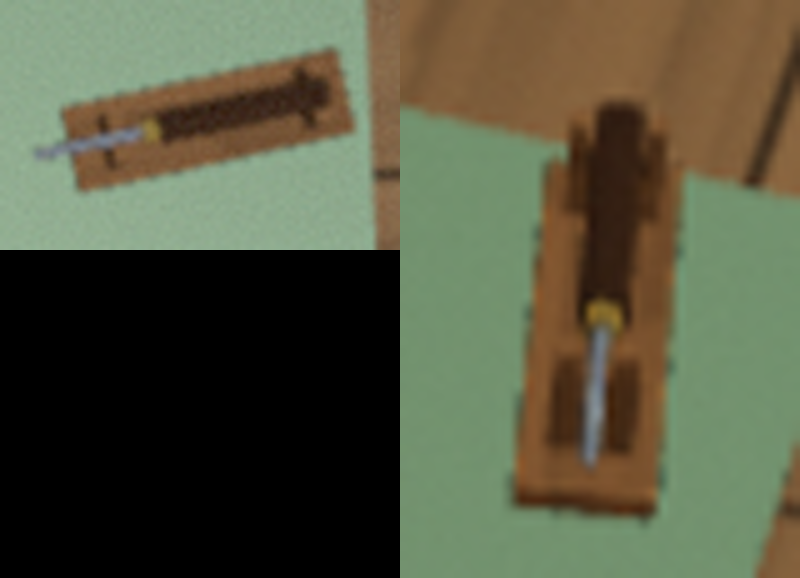

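The crops confirm the dryer's yaw of about -15°, so the rod can enter the eye from the robot's right. The strap and eye are at about (155,360) in the left crop. The rod's shank points at +y, with handle and uprights as described.

Next I move over the rod for a closer look with the wrist camera.

```bash
cat >> h.py <<'E'
def plan(p,rpy):
    s=sensors.sense(); R0=R.from_euler("xyz",s["tcp_rot"]); Rt=R.from_euler("xyz",rpy)
    rv=(R0.inv()*Rt).as_rotvec(); d=R0.inv().apply(np.array(p)-s["eef_pos"])/1000
    print("t",round(s["clock"],2),"rotvec",rv.round(4),"shift",d.round(4),"rows>=",max(np.degrees(np.linalg.norm(rv))/10.7,np.linalg.norm(d)/.0625))
E
python3 - <<'E'
from h import *
plan([455,-250,250],[np.pi,0,np.radians(101)])
E
```

```text
t 0.1 rotvec [-1.100e-03  6.000e-04  1.058e+00] shift [-0.5106 -0.7184 -0.0185] rows>= 14.10478203015537
```

Call:
move_arm(
  motion=[
    [0, 0, 0.066, -0.032, -0.045, -0.001, 0.085],
    [0, 0, 0.132, -0.064, -0.09, -0.002, 0.085],
    [0, 0, 0.198, -0.096, -0.135, -0.003, 0.085],
    [0, 0, 0.264, -0.128, -0.18, -0.005, 0.085],
    [0, 0, 0.33, -0.16, -0.225, -0.006, 0.085],
    [0, 0, 0.396, -0.192, -0.27, -0.007, 0.085],
    [0, 0, 0.462, -0.224, -0.315, -0.008, 0.085],
    [0, 0, 0.528, -0.256, -0.36, -0.009, 0.085],
  ],
)

```text
clock: 1.1
eef_pos: [326.6, 169.1, 240.3]
tcp_rot: [3.141, 0.0, 2.291]
contact_force: [0.9, 0.4, 0.3]
opening: 0.992
grasp_force: 0.0
```

Run:
```python
from h import *
plan([455,-250,250],[np.pi,0,np.radians(101)])
```

```text
t 1.1 rotvec [4.000e-04 1.000e-04 5.284e-01] shift [-0.3997 -0.1799 -0.0097] rows>= 7.01506152507248
```

Call:
move_arm(
  motion=[
    [0, 0, 0.075, -0.057, -0.026, -0.001, 0.085],
    [0, 0, 0.15, -0.114, -0.052, -0.002, 0.085],
    [0, 0, 0.226, -0.171, -0.077, -0.004, 0.085],
    [0, 0, 0.302, -0.228, -0.103, -0.006, 0.085],
    [0, 0, 0.377, -0.285, -0.129, -0.007, 0.085],
    [0, 0, 0.452, -0.342, -0.154, -0.008, 0.085],
    [0, 0, 0.528, -0.4, -0.18, -0.01, 0.085],
    [0, 0, 0.528, -0.4, -0.18, -0.01, 0.085],
  ],
)

```text
clock: 2.1
eef_pos: [456.5, -252.0, 249.9]
tcp_rot: [3.142, 0.001, 1.76]
contact_force: [-0.8, 1.5, -0.3]
opening: 0.995
grasp_force: 0.0
```

Run:
```python
from h import *
s=sensors.sense(); print(s["clock"],s["eef_pos"],s["tcp_rot"],np.abs(s["qvel"]).max())
img,W=cloud("wrist"); np.savez("w1.npz",img=img,W=W); save("w1",img)
print(np.round(camera_params("wrist")["world_from_camera"],3).tolist(), camera_params("wrist")["camera_matrix"])
```

```text
2.1 [ 456.47115547 -252.02568814  249.91869305] [3.14154727e+00 8.81762100e-04 1.76031585e+00] 0.05364599673769818
[[0.982, 0.183, 0.05, 441.084], [0.19, -0.944, -0.269, -180.87], [-0.002, 0.274, -0.962, 392.351], [0.0, 0.0, 0.0, 1.0]] [[373.5759775    0.         279.52894803]
 [  0.         373.5759775  204.04223761]
 [  0.           0.           1.        ]]
```

View pics/w1.png

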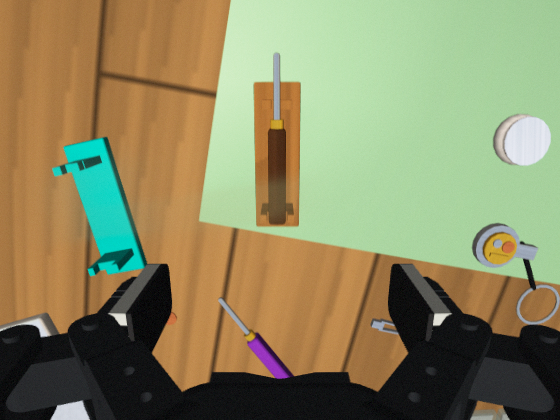

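The wrist view shows the rod vertical in the picture: tip (277,54), front end of the handle (277,129), butt (277,223). It lies in the brown rest. I'll intersect those rays with the known heights.

```bash
cat >> h.py <<'E'
def ray(name,uv,T=None):
    p=camera_params(name); T=np.array(p["world_from_camera"]) if T is None else T
    n=cv2.undistortPoints(np.array([[uv]],float),np.array(p["camera_matrix"]),np.array([p["k1"],0,0,0.]))[0,0]
    return T[:3,3],T[:3,:3]@np.array([n[0],n[1],1])
def atz(name,uv,z,T=None):
    o,d=ray(name,uv,T); return o+d*(z-o[2])/d[2]
E
python3 - <<'E'
from h import *
img=np.load("w1.npz")["img"].astype(int); W=np.load("w1.npz")["W"]
# handle: dark pixels columns
for r in (60,75,90,105,125,140,160,180,200):
    row=img[r,255:300]; print(r,[int(x.sum()//3) for x in row][10:36])
t=atz("wrist",(277,53),50); f=atz("wrist",(277,129),58); b=atz("wrist",(277,223.5),58)
print(t,f,b,"len handle",np.linalg.norm(f-b),"tip-butt",np.linalg.norm((t-b)[:2]))
print("centre",(f+b)/2,"yaw",np.degrees(np.arctan2(*(f-b)[1::-1])),np.degrees(np.arctan2(*(t-b)[1::-1])))
print("depth z handle",np.nanmedian(W[140:200,274:281,2]))
E
```

```text
60 [208, 208, 206, 205, 208, 208, 207, 208, 169, 170, 172, 170, 168, 167, 132, 180, 206, 206, 203, 205, 205, 203, 204, 203, 205, 205]
75 [208, 206, 208, 207, 207, 207, 207, 207, 163, 168, 173, 169, 166, 168, 137, 178, 205, 205, 206, 205, 205, 202, 206, 205, 205, 205]
90 [115, 118, 120, 122, 119, 121, 120, 120, 118, 168, 176, 170, 164, 167, 139, 98, 114, 114, 108, 114, 114, 110, 109, 105, 109, 111]
105 [119, 124, 125, 122, 122, 115, 104, 120, 120, 166, 172, 171, 167, 165, 139, 98, 120, 117, 121, 124, 122, 119, 125, 125, 123, 120]
125 [116, 116, 121, 121, 118, 112, 125, 129, 135, 137, 137, 139, 143, 137, 137, 138, 129, 105, 78, 115, 115, 104, 108, 106, 106, 118]
140 [117, 116, 113, 52, 56, 53, 54, 57, 53, 55, 54, 51, 48, 50, 49, 46, 50, 46, 41, 42, 36, 106, 105, 106, 106, 118]
160 [107, 107, 106, 54, 52, 55, 50, 55, 57, 56, 52, 52, 48, 45, 48, 48, 45, 46, 46, 42, 47, 105, 108, 108, 110, 115]
180 [113, 112, 112, 71, 65, 70, 65, 67, 68, 71, 70, 64, 65, 65, 66, 63, 66, 65, 65, 66, 68, 112, 117, 116, 115, 120]
200 [118, 126, 121, 96, 77, 78, 79, 82, 80, 80, 79, 77, 80, 75, 75, 75, 78, 74, 77, 76, 80, 117, 118, 120, 123, 125]
[ 430.97647725 -144.0865876    50.        ] [ 443.17191125 -207.33337953   58.        ] [ 459.71600467 -293.73886215   58.        ] len handle 87.97507859505338 tip-butt 152.38688825819423
centre [ 451.44395796 -250.53612084   58.        ] yaw 100.8392581547576 100.87084814914832
depth z handle 58.12563732759878
```

Run:
```python
from h import *
plan([453.4,-261.1,31],[np.pi,0,np.radians(100.85)])
```

```text
t 2.15 rotvec [-0.0008 -0.0006  0.0019] shift [-0.0106 -0.0041  0.2186] rows>= 3.502955763082936
```

Call:
move_arm(
  motion=[
    [0, 0, 0.002, -0.0105, -0.004, 0.04, 0.085],
    [0, 0, 0.002, -0.0105, -0.004, 0.09, 0.085],
    [0, 0, 0.002, -0.0105, -0.004, 0.14, 0.085],
    [0, 0, 0.002, -0.0105, -0.004, 0.18, 0.085],
    [0, 0, 0.002, -0.0105, -0.004, 0.205, 0.085],
    [0, 0, 0.002, -0.0105, -0.004, 0.2185, 0.085],
    [0, 0, 0.002, -0.0105, -0.004, 0.2185, 0.085],
  ],
)

```text
clock: 3.02
eef_pos: [453.4, -258.6, 31.5]
tcp_rot: [-3.141, -0.001, 1.764]
contact_force: [0.1, -0.3, 0.6]
opening: 0.994
grasp_force: 0.0
```

Call:
move_arm(
  motion=[
    [0, 0, 0, 0, 0, 0, 0.05],
    [0, 0, 0, 0, 0, 0, 0.03],
    [0, 0, 0, 0, 0, 0, 0.01],
    [0, 0, 0, 0, 0, 0, 0.008],
    [0, 0, 0, 0, 0, 0, 0.005],
    [0, 0, 0, 0, 0, 0, 0.003],
  ],
  grip_force=110,
)

```text
clock: 3.78
eef_pos: [454.1, -259.6, 32.5]
tcp_rot: [3.141, 0.0, 1.762]
contact_force: [-1.4, -0.2, 7.9]
opening: 0.162
grasp_force: 107.3
```

Run:
```python
from h import *
s=sensors.sense(); print({k:np.round(v,3) for k,v in s.items()})
```

```text
{'clock': np.float64(3.775), 'qpos': array([-0.522,  0.478,  1.992,  0.   ,  0.671, -0.714]), 'qvel': array([-0.001, -0.001,  0.001, -0.001,  0.001,  0.001]), 'joint_efforts': array([  0.193, -52.266, -20.231,  -0.085,  -0.573,  -0.154]), 'eef_pos': array([ 454.075, -259.649,   32.451]), 'tcp_rot': array([3.141, 0.   , 1.762]), 'contact_force': array([-1.367, -0.151,  7.907]), 'wrist_torque': array([ 0.062,  0.256, -0.172]), 'grasp_force': np.float64(107.292), 'opening': np.float64(0.162)}
```

Run:
```python
from h import *
a=atz("top",(226.4,205),129); b=atz("side",(251.4,256.6),129); print(a,b)
c=[atz("top",(185+x/3.81,110+y/3.81),123) for x,y in((140,80),(322,122),(275,297),(95,255))]; c=np.array(c); print(c.mean(0))
d=(c[2]+c[3]-c[0]-c[1]); d/=np.linalg.norm(d); e=c[3]+c[0]-c[1]-c[2]; e/=np.linalg.norm(e);print("front dir",d,e,np.degrees(np.arctan2(-d[1],-d[0])),np.degrees(np.arctan2(-e[0],e[1])))
print("eye from lid centre+116", c.mean(0)+116*d)
plan([454,-260,180],[np.pi,0,np.radians(101)])
```

```text
[544.72389704  95.72533458 129.        ] [544.18167577  99.58840829 129.        ]
[658.60900664  63.36827261 123.        ]
front dir [-0.96616682  0.25791797  0.        ] [0.25494337 0.96695599 0.        ] -14.946557565525893 -14.770229707860194
eye from lid centre+116 [546.53365568  93.28675699 123.        ]
t 3.77 rotvec [ 0.0005  0.0003 -0.0005] shift [-4.000e-04 -1.000e-04 -1.475e-01] rows>= 2.3607920480352504
```

Call:
move_arm(
  motion=[
    [0, 0, 0, 0, 0, -0.01, 0.003],
    [0, 0, 0, 0, 0, -0.03, 0.003],
    [0, 0, 0, 0, 0, -0.06, 0.003],
    [0, 0, 0, 0, 0, -0.1, 0.003],
    [0, 0, 0, 0, 0, -0.13, 0.003],
    [0, 0, 0, 0, 0, -0.15, 0.003],
    [0, 0, 0, 0, 0, -0.15, 0.003],
  ],
)

```text
clock: 4.65
eef_pos: [454.7, -260.0, 183.5]
tcp_rot: [3.139, 0.002, 1.763]
contact_force: [0.1, -0.5, -1.0]
opening: 0.163
grasp_force: 107.5
```

Run:
```python
from h import *
plan([499.6,-77.5,150],[np.pi,0,np.radians(75.1)])
```

```text
t 4.65 rotvec [0.003  0.0016 0.4521] shift [0.1706 0.0788 0.0333] rows>= 3.0539989446460676
```

Call:
move_arm(
  motion=[
    [0, 0, 0.06, 0.02, 0.01, 0.003, 0.003],
    [0, 0, 0.15, 0.055, 0.026, 0.01, 0.003],
    [0, 0, 0.25, 0.095, 0.044, 0.017, 0.003],
    [0.001, 0, 0.35, 0.13, 0.06, 0.025, 0.003],
    [0.002, 0.001, 0.42, 0.158, 0.073, 0.03, 0.003],
    [0.003, 0.0015, 0.452, 0.1705, 0.079, 0.033, 0.003],
    [0.003, 0.0015, 0.452, 0.1705, 0.079, 0.033, 0.003],
    [0.003, 0.0015, 0.452, 0.1705, 0.079, 0.033, 0.003],
  ],
)

```text
clock: 5.65
eef_pos: [498.4, -77.4, 148.3]
tcp_rot: [-3.137, -0.0, 1.312]
contact_force: [0.5, -0.5, -2.0]
opening: 0.161
grasp_force: 107.5
```

Run:
```python
from h import *
s=sensors.sense(); print(s["clock"],s["eef_pos"],s["tcp_rot"],np.abs(s["qvel"]).max(),s["contact_force"])
T=np.array(camera_params("wrist")["world_from_camera"])
img,W=cloud("wrist"); np.savez("w2.npz",img=img,W=W,T=T); save("w2",cv2.resize(img,(784,588),interpolation=cv2.INTER_CUBIC))
```

```text
5.65 [498.41992568 -77.42423761 148.32994569] [-3.13748965e+00 -4.61347346e-04  1.31158069e+00] 0.010142043710452523 [ 0.51664631 -0.4866819  -1.95223465]
```

View pics/w2.png

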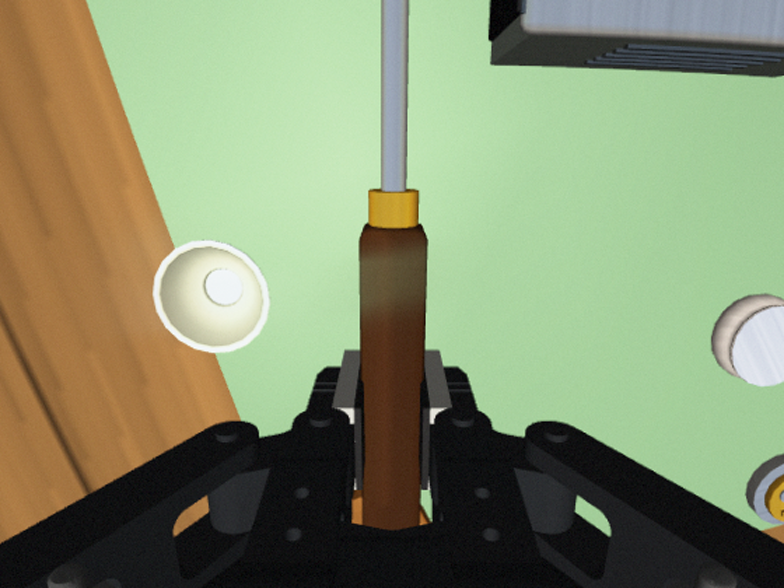

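The wrist view shows the rod held straight: shank axis at about (394,100), ferrule at (394,208), in 784-wide pixels. The eye is out of view, so I'll measure the rod in the tool frame and rise to see the eye.

Run:
```python
from h import *
f=np.load("w2.npz"); W=f["W"]; s=sensors.sense(); R0=R.from_euler("xyz",s["tcp_rot"])
V=R0.inv().apply((W.reshape(-1,3)-s["eef_pos"])).reshape(W.shape)
for r in (5,25,45,65,85,105,125,145,165,185,205,225,245):
    row=V[r-4:r+5]; m=(np.abs(row[...,1])<9)&(row[...,2]<5)&(row[...,2]>-45); q=row[m]; print(r,m.sum()//9,np.median(q,0).round(1),q[:,1].min().round(1),q[:,1].max().round(1))
p=camera_params("wrist"); print(np.round(R0.inv().apply(np.array(p["world_from_camera"])[:3,3]-s["eef_pos"]),1))
plan([464.4,23.4,300],[np.pi,0,np.radians(75.1)])
```

```text
5 20 [ 97.6  -1.4 -19.7] -4.3 1.5
25 20 [ 91.9  -1.4 -19.6] -4.3 1.6
45 20 [ 86.1  -1.4 -19.5] -4.4 1.6
65 19 [ 80.2  -1.5 -19.8] -4.4 1.3
85 18 [ 74.1  -1.5 -19.6] -4.4 1.4
105 18 [ 68.   -1.5 -19.5] -4.4 1.4
125 18 [ 61.7  -1.7 -19.7] -4.5 1.1
145 35 [ 55.5  -1.8 -22.2] -7.5 4.1
165 43 [ 49.2  -1.5 -23.5] -9.0 6.2
185 46 [ 43.1  -1.5 -25.1] -9.0 6.1
205 45 [ 36.3  -1.3 -25.1] -8.8 6.3
225 44 [ 29.4  -1.5 -25.2] -8.9 6.1
245 44 [ 22.3  -1.5 -25.2] -9.0 6.2
[  70.1   -1.6 -142.6]
t 5.7 rotvec [-0.0037 -0.0006  0.0002] shift [ 0.0889 -0.0595 -0.1512] rows>= 2.9637903632992737
```

Call:
move_arm(
  motion=[
    [0, 0, 0, 0, -0.01, -0.03, 0.003],
    [0, 0, 0, 0.01, -0.03, -0.07, 0.003],
    [-0.002, 0, 0, 0.04, -0.05, -0.11, 0.003],
    [-0.004, 0, 0, 0.07, -0.06, -0.14, 0.003],
    [-0.004, 0, 0, 0.089, -0.06, -0.15, 0.003],
    [-0.004, 0, 0, 0.089, -0.06, -0.15, 0.003],
    [-0.004, 0, 0, 0.089, -0.06, -0.15, 0.003],
  ],
)

```text
clock: 6.58
eef_pos: [463.7, 23.3, 298.4]
tcp_rot: [-3.141, -0.0, 1.311]
contact_force: [0.2, 0.5, -0.7]
opening: 0.162
grasp_force: 107.6
```

Run:
```python
from h import *
s=sensors.sense(); print(s["clock"],s["eef_pos"],s["tcp_rot"],np.abs(s["qvel"]).max(),s["contact_force"])
T=np.array(camera_params("wrist")["world_from_camera"])
img,W=cloud("wrist"); np.savez("w3.npz",img=img,W=W,T=T,p=s["eef_pos"],r=s["tcp_rot"]); save("w3",cv2.resize(img,(784,588),interpolation=cv2.INTER_CUBIC))
```

```text
6.575 [463.71746383  23.33398228 298.43637749] [-3.14147773e+00 -8.55116235e-05  1.31055495e+00] 0.007900417974587305 [ 0.19880931  0.54909784 -0.74338047]
```

View pics/w3.png

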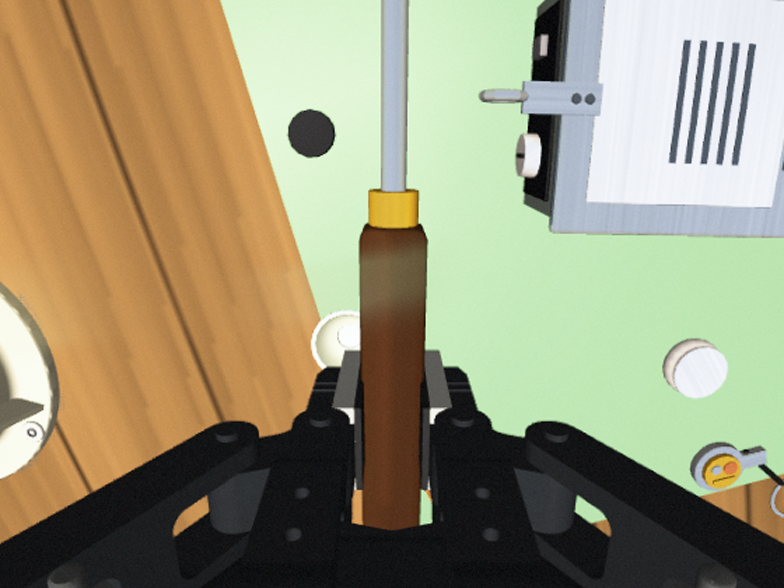

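The eye shows as a ring seen edge-on, from (479,96) to about (526,97) in zoomed pixels, on its strap. The knob is at (528,155). The lid's front label edge runs from (587,200) to (604,0).

Run:
```python
from h import *
f=np.load("w3.npz"); T=f["T"]; W=f["W"]; P=f["p"]; R0=R.from_euler("xyz",f["r"]); img=f["img"]
A=lambda u,v,z:atz("wrist",(u/1.4,v/1.4),z,T)
l=A(479,96,129); print("ring outer",l); c=A(502.5,96.5,129); print("centre px",c)
a,b=A(587,200,123),A(604,1,123); d=a-b; print("yaw from label", np.degrees(np.arctan2(d[0],-d[1])))
a,b=A(552,205,123),A(786,205,123)
# lid points: fit edge from depth
g=cv2.Canny(cv2.cvtColor(img,cv2.COLOR_RGB2GRAY),40,120)
# label left edge subpixel: per row max gradient in cols 410..440
gr=cv2.cvtColor(img,cv2.COLOR_RGB2GRAY).astype(int)
pts=[]
for v in list(range(3,55))+list(range(85,140)):
    k=np.argmax(np.diff(gr[v,410:440]))+410.5; pts.append(atz("wrist",(k,v),123,T)[:2])
q=cv2.fitLine(np.array(pts,np.float32),cv2.DIST_HUBER,0,.01,.01).ravel(); print("label line",q, "yaw",np.degrees(np.arctan2(-q[0],q[1]))%180)
z=W[:140,440:520,2]; print("lid z",np.nanmedian(z))
# ring depth
m=(W[55:85,335:385,2]>100); Q=W[55:85,335:385][m]; tq=R0.inv().apply(Q-P); print(len(Q),np.median(Q,0),Q.min(0),Q.max(0)); print("tool",np.median(tq,0),tq.min(0),tq.max(0))
n=-np.array([np.cos(np.radians(-14.9)),np.sin(np.radians(-14.9))])
print("along front: ring outer", l[:2]@n, "centre+14", c[:2]@n+14, "label line",q[2:]@n)
```

```text
ring outer [533.7182812  100.73292872 129.        ]
centre px [546.64769651  97.12896518 129.        ]
yaw from label -15.06995330613117
label line [2.7003050e-01 9.6285176e-01 6.0057349e+02 8.1209183e+01] yaw 164.33392
lid z 124.18470843697156
571 [554.23981372  96.51820903 128.15499739] [533.30439232  83.72813298 117.49142328] [568.52558618 103.42490689 143.40479083]
tool [ 92.45284305  68.93798906 170.28073188] [ 84.37523485  47.2450044  155.03289035] [101.40914836  82.73278618 180.9454469 ]
along front: ring outer -489.8708407204938 centre+14 -489.2922156049671 label line -559.49830707456
```

Run:
```python
from h import *
plan([511.25,-40.5,112],[np.pi,0,np.radians(74.9)])
```

```text
t 6.62 rotvec [-0.0005 -0.      0.0028] shift [-0.0493  0.0625  0.1862] rows>= 3.240797073307884
```

Call:
move_arm(
  motion=[
    [0, 0, 0, -0.03, 0, 0.01, 0.003],
    [0, 0, 0, -0.055, 0.015, 0.04, 0.003],
    [0, 0, 0.003, -0.055, 0.04, 0.08, 0.003],
    [0, 0, 0.003, -0.055, 0.06, 0.12, 0.003],
    [0, 0, 0.003, -0.05, 0.0625, 0.155, 0.003],
    [0, 0, 0.003, -0.05, 0.0625, 0.18, 0.003],
    [0, 0, 0.003, -0.05, 0.0625, 0.186, 0.003],
    [0, 0, 0.003, -0.05, 0.0625, 0.186, 0.003],
  ],
)

```text
clock: 7.62
eef_pos: [511.7, -40.6, 113.0]
tcp_rot: [-3.142, -0.001, 1.307]
contact_force: [-0.1, 0.1, -0.3]
opening: 0.164
grasp_force: 107.6
```

Run:
```python
from h import *
plan([511.25,-40.5,112],[np.pi,0,np.radians(74.9)])
s=sensors.sense(); print(s["eef_pos"],s["contact_force"])
A,_=grab_frame("side"); B,_=grab_frame("top")
cv2.imwrite("pics/pre.png",np.hstack([cv2.resize(A[215:295,205:285],(390,390),interpolation=cv2.INTER_CUBIC),cv2.resize(B[165:245,190:270],(390,390),interpolation=cv2.INTER_CUBIC)])[...,::-1])
```

```text
t 7.62 rotvec [-0.     -0.0006 -0.0001] shift [-0.     -0.0005  0.001 ] rows>= 0.017337003127109986
[511.70808493 -40.60587639 112.97624613] [-0.13395263  0.07146783 -0.3085631 ]
```

View pics/pre.png

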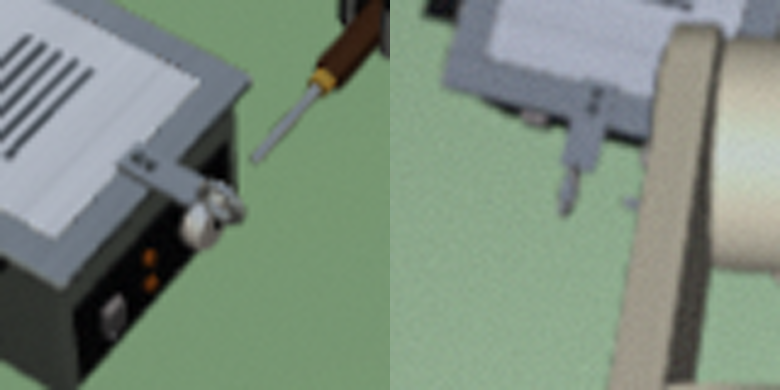

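Both views show the shank in line with the eye. In the side crop the tip (257,158) extends to (226,195) against the eye at (226,198). In the top crop the tip (628,203) extends to (567,187), on the eye. I'll insert now.

Call:
move_arm(
  motion=[
    [0, 0, 0, 0.008, -0.0005, 0.0005, 0.003],
    [0, 0, 0, 0.016, -0.0005, 0.0005, 0.003],
    [0, 0, 0, 0.022, -0.0005, 0.0005, 0.003],
    [0, 0, 0, 0.027, -0.0005, 0.0005, 0.003],
    [0, 0, 0, 0.033, -0.0005, 0.0005, 0.003],
    [0, 0, 0, 0.039, -0.0005, 0.0005, 0.003],
    [0, 0, 0, 0.045, -0.0005, 0.0005, 0.003],
    [0, 0, 0, 0.049, -0.0005, 0.0005, 0.003],
  ],
)

```text
clock: 8.72
eef_pos: [524.3, 7.7, 112.6]
tcp_rot: [3.141, -0.001, 1.308]
contact_force: [0.2, 0.5, -0.6]
opening: 0.161
grasp_force: 107.6
```

Run:
```python
from h import *
s=sensors.sense(); print(s["clock"],s["eef_pos"],s["tcp_rot"],s["contact_force"],s["wrist_torque"])
A,_=grab_frame("side"); B,_=grab_frame("top")
cv2.imwrite("pics/ins.png",np.hstack([cv2.resize(A[215:295,205:285],(390,390),interpolation=cv2.INTER_CUBIC),cv2.resize(B[165:245,190:270],(390,390),interpolation=cv2.INTER_CUBIC)])[...,::-1])
```

```text
8.725 [524.30675367   7.71577544 112.56159252] [ 3.14085210e+00 -7.84041932e-04  1.30793047e+00] [ 0.18285863  0.52701829 -0.60209902] [-0.08362861  0.04223681 -0.05576695]
```

View pics/ins.png

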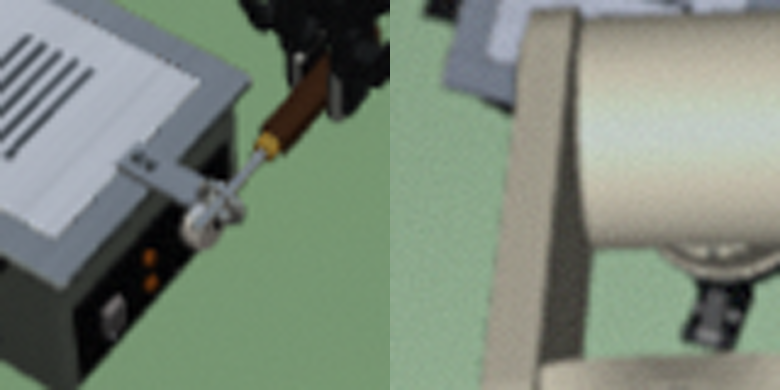

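The side view shows the shank through the eye, its tip at about (207,220) beyond the ring, with no contact force. Now I'll begin the arc lift, stopping partway to check.

Call:
move_arm(
  motion=[
    [0, 0, 0, 0.002, 0, -0.002, 0.003],
    [0, 0, 0, 0.002, 0, -0.005, 0.003],
    [0, 0, 0, 0.002, 0.001, -0.014, 0.003],
    [0, 0, 0, 0.002, 0.003, -0.025, 0.003],
    [0, 0, 0, 0.002, 0.005, -0.035, 0.003],
    [0, 0, 0, 0.002, 0.0073, -0.0446, 0.003],
    [0, 0, 0, 0.002, 0.0105, -0.054, 0.003],
    [0, 0, 0, 0.002, 0.0137, -0.0637, 0.003],
  ],
  grip_force=118,
)

```text
clock: 9.82
eef_pos: [538.1, 5.5, 176.9]
tcp_rot: [3.141, -0.001, 1.308]
contact_force: [-0.3, -0.3, -4.7]
opening: 0.161
grasp_force: 115.9
```

Run:
```python
from h import *
s=sensors.sense(); print(s["clock"],s["eef_pos"],s["tcp_rot"],s["contact_force"],s["wrist_torque"])
A,_=grab_frame("side"); B,_=grab_frame("wrist")
cv2.imwrite("pics/l1.png",np.hstack([cv2.resize(A[180:300,150:270],(400,400),interpolation=cv2.INTER_CUBIC),cv2.resize(B,(400,300))[:, :,:].copy() if 0 else cv2.copyMakeBorder(cv2.resize(B,(400,300)),0,100,0,0,0)])[...,::-1])
```

```text
9.825 [538.08552231   5.50952512 176.91319829] [ 3.14077818e+00 -6.38116387e-04  1.30773000e+00] [-0.29829359 -0.33919899 -4.71378287] [-0.39605799  0.03921382 -0.04154331]
```

View pics/l1.png

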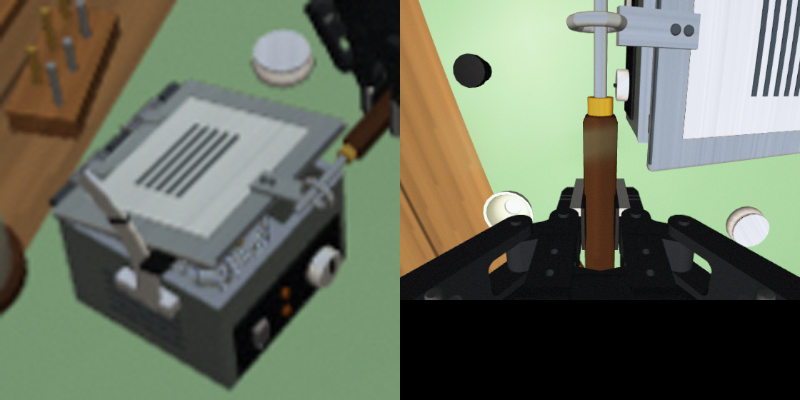

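The lid is rising on the rod. The ring is visible around the shank at (596,20), and the pointer (about (155,263)) is still below the line (about (120,220)). The lid's angle can be measured by a plane fit of the depth, so I need no more pictures.

```bash
cat >> h.py <<'E'
def lidangle(W,seed):
    # RANSAC-ish plane z=a*f+b*l+c in dryer axes, f = forward of hinge
    n=np.radians(-15.2); ex=np.array([np.cos(n),np.sin(n)]); ey=np.array([-ex[1],ex[0]]); O=np.array([546.8,97.])+201*ex
    X=W[...,:2]-O; f=-(X@ex); l=X@ey; z=W[...,2]-119
    m=(f>5)&(f<162)&(np.abs(l)<76)&(z>-10)
    f,l,z=f[m],l[m],z[m]; k=np.abs(z-(np.tan(seed)*f+4))<25; 
    for t in (12,6,4,4,4):
        A=np.c_[f[k],l[k],np.ones(k.sum())]; c=np.linalg.lstsq(A,z[k],rcond=None)[0]
        k=np.abs(np.c_[f,l,np.ones(len(f))]@c-z)<t
    return k.sum(), np.arctan(c[0]).round(4), c.round(3)
E
python3 - <<'E'
from h import *
for n in ("top0","side0","w3"): print(n,lidangle(np.load(n+".npz")["W"],0))
for n in ("side","wrist","top"): print(n,lidangle(cloud(n)[1],.3))
E
```

```text
top0 (np.int64(3281), np.float64(-0.0005), array([-1.000e-03, -3.000e-03,  5.036e+00]))
side0 (np.int64(2685), np.float64(-0.0046), array([-5.000e-03,  2.000e-03,  5.804e+00]))
w3 (np.int64(25276), np.float64(-0.0049), array([-5.000e-03,  7.000e-03,  5.396e+00]))
side (np.int64(2278), np.float64(0.3056), array([3.150e-01, 5.000e-03, 6.255e+00]))
wrist (np.int64(45541), np.float64(0.2992), array([0.308, 0.025, 6.589]))
top (np.int64(1520), np.float64(0.3012), array([ 3.110e-01, -3.000e-03,  5.231e+00]))
```

Call:
move_arm(
  motion=[
    [0, 0, 0, 0, 0.0035, -0.008, 0.003],
    [0, 0, 0, 0, 0.0083, -0.0183, 0.003],
    [0, 0, 0, 0, 0.013, -0.027, 0.003],
    [0, 0, 0, 0, 0.0183, -0.0357, 0.003],
    [0, 0, 0, 0, 0.0235, -0.0435, 0.003],
    [0, 0, 0, 0, 0.0276, -0.0488, 0.003],
    [0, 0, 0, 0, 0.0295, -0.0512, 0.003],
    [0, 0, 0, 0, 0.0295, -0.0512, 0.003],
  ],
)

```text
clock: 11.08
eef_pos: [566.2, -2.0, 227.4]
tcp_rot: [3.141, -0.001, 1.308]
contact_force: [-1.4, -0.7, -4.7]
opening: 0.16
grasp_force: 115.9
```

Run:
```python
from h import *
s=sensors.sense(); print(s["clock"],s["eef_pos"],s["tcp_rot"],s["contact_force"],s["wrist_torque"])
for n in ("side","wrist","top"):
    img,W=cloud(n); np.savez(n+"_l2.npz",img=img,W=W); print(n,lidangle(W,.6))
```

```text
11.075 [566.22174965  -2.00889993 227.43901074] [ 3.14119836e+00 -7.55028267e-04  1.30777798e+00] [-1.39118206 -0.72699119 -4.70408053] [-0.40013814  0.35355279  0.07656564]
side (np.int64(1451), np.float64(0.5897), array([6.69e-01, 7.00e-03, 7.67e+00]))
wrist (np.int64(39424), np.float64(0.5973), array([0.68 , 0.029, 6.392]))
top (np.int64(257), np.float64(0.5944), array([ 0.676, -0.111, 12.443]))
```

Call:
move_arm(
  motion=[
    [0, 0, 0, 0, 0, 0, 0.003],
    [0, 0, 0, 0, 0, 0, 0.003],
    [0, 0, 0, 0, 0, 0, 0.003],
    [0, 0, 0, 0, 0, 0, 0.003],
  ],
)

```text
clock: 11.72
eef_pos: [566.3, -2.0, 227.5]
tcp_rot: [3.141, -0.001, 1.308]
contact_force: [-1.2, -0.6, -4.8]
opening: 0.159
grasp_force: 115.9
```

Run:
```python
from h import *
s=sensors.sense(); print(s["clock"],s["eef_pos"],s["contact_force"],s["grasp_force"],np.abs(s["qvel"]).max())
a=[lidangle(cloud(n)[1],.6)[:2] for n in ("side","wrist","wrist")]; print(a)
if abs(a[1][1]-.598)<.012 and abs(a[0][1]-.595)<.015: print(order.sign_off())
```

```text
11.725 [566.30679526  -2.03043688 227.51040385] [-1.23770085 -0.61363946 -4.77250993] 115.8767831325531 0.001754863794783743
[(np.int64(1451), np.float64(0.5911)), (np.int64(39328), np.float64(0.599)), (np.int64(39310), np.float64(0.5989))]
the job is handed in; nothing more can be done
None
```

The job is handed in: the rod went through the eye with the lid shut and now holds the lid steady at about 0.60 rad, measured from camera depth rather than by sighting the pointer on the line, and the gripper is still holding it.

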